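Hold the portion dial open at the triple stop

ROBOT

A 6-joint arm with a two-finger parallel gripper is mounted at the origin on the work surface. World frame = base frame: x ahead of the robot, y to its left, z up, the work surface at z = 0. Lengths are in m, angles in rad, forces in N, time in s.
With the tool pointing down it reaches from about 0.25 to 0.725 m from the base axis. Payload 9.7 kg.
Tool frame: the origin (TCP) lies at the very end of the fingers, on their centre line; the grasp point (between the pads) lies 19 mm behind it (robot.grasp_offset is the z of the grasp point in the tool frame, in m); z points along the fingers, y is the line along which they close (so a half turn about z gives the same grasp; the last joint's range is limited). The gripper opens to 85 mm and grips with 20 to 120 N. Pads are 22 mm wide; open, the fingers measure 114 mm over their backs; the gripper's body (76 mm by 85 mm) begins 54 mm behind the grasp point. The pads swing forward as they close: fully open they stand 13 mm farther back than shut.
Start: joints at [-1.102, 0.087, 0.176, 1.66, 0, 1.571], TCP at [0.248, -0.491, 0.231] pointing down, gripper open.
Joint ranges: [-3.13, 3.13], [-0.85, 1.81], [-1.15, 1.24], [-2.2, 2.28], [-1.44, 1.52], [-3.14, 3.14]. Speed limits (rad/s): [2.22, 2.22, 2.57, 3.14, 3.14, 3.14].

INTERFACE

Orientations are given as a unit quaternion [x, y, z, w].
In Python, from station import robot, eyes gives the robot as it stands.
- The arm moves only by the shell command python3 -m inch 'ROWS' [FORCE]. ROWS is text: rows parted by semicolons, each of 7 numbers parted by spaces: the turn, a rotation vector about the tool's x, y, z in degrees, then the shift along the tool's x, y, z in m, then the finger opening in m, from 0 to 0.0854. A call has 1 to 8 rows; each row shifts and turns the commanded pose from where the row before left it, along the tool's axes as they then stand; what a row does not reach is not made up. A row lasts 1/12 s, in which the tool goes at most 41.7 mm and 7.16 degrees, less where a joint would pass 70% of its speed; a pose out of reach is approached as far as the arm can. A call with a gripper value outside its range is refused whole. The fingers move at their own pace and stop on an object; FORCE is the grip in N (left out, the last holds). Time passes only in rows, so rows that do not move let the fingers close. It gives the time, the measured TCP pose, the force, the opening and the grip force at its end, in the units of the state.
- robot.get_obs(): the state, without advancing time (a new reading comes with each control period).
- eyes.capture(name): name is "side" or "top"; returns a dict with "image" (384x512x3 uint8, red, green, blue), "mtx" (3x3 intrinsics, pixels), "dist_coeffs" ([k1, k2, p1, p2, k3] as OpenCV has them; the pictures are not rectified), "world_from_camera" (4x4, takes a point from camera to world coordinates). Camera axes: x right, y up, looking along -z (the intrinsics and any distortion apply to the point x, -y, -z); pixel columns grow to the right and rows downward; lengths in m; the calibration is good to about 2 mm. A picture is of the moment at which its call begins. There is no depth.
- robot.sign_off(): hands the job in; it is judged then, once.
Trained networks look in a picture, given as the dict that the camera call returned (one of the last four; its "shot" number tells which), for a name from the list of things; names that differ only in an ending like _2 or _b are one class to them, and where a whole thing is asked for, a point or a joint stands for the part that bears it (a point fixed in the world has none). Each returns a list of dicts, best first, with "p" (0 to 1); they miss things now and then, are a little off and sometimes report something else, mostly with a low value. They report only what shows in the picture. A call takes as long as a camera call. They do not tell look-alikes from the thing itself.
- eyes.boxes_of(picture, thing): "xy" ([column, row] in pixels, amid what is visible of it).
The state is a dict: "time_s": time; "joint_pos": joint angles; "qd": joint speeds; "joint_torque": joint torques, N m; "eef_pos": TCP position; "tcp_rot": TCP orientation; "wrist_force": force on the tool from outside, world axes, zero at the start; "torque": the same for the moment, N m; "width": finger opening in m; "grasp_force": force on a finger pad.
Only numpy, scipy, OpenCV 4.12 (cv2) and the standard library are available. Lean on these libraries where they do the work, as an engineer would, in place of code of your own. Each camera call takes 0.05 s, during which the arm holds its last target. There are 200 camera calls.

TASK

Take the crank pin with the square grip out of the wooden stand and put its steel shank down through the eyelet of the portion dispenser's dial, until it pokes out well below. Then, pushing only on the pin, swing the sprung dial clockwise (seen from above) past the first and second clicks to the third, where the dial's pointer stands at the three bars, and finish while still holding it there with the pin in your grip, against the return spring. Leave everything else on the counter as it is.

Things in the scene. Friction and masses are not known exactly. Their poses are not given: they have to be found in the camera images.
- pin: loose crank pin upright in one of the stand's three holes: from below a steel shank 10 mm thick, 40 mm long, chamfered foot; a round collar 24 mm wide, 4 mm thick; a square wooden grip 18 x 18 x 48 mm. 92 mm in all, about 0.12 kg. Origin at the centre of the foot, z up along the pin, x and y square to the grip's faces. The other two tools have the same shank and collar but round heads
- pin_tip (a point): the centre of the foot of the pin's shank (same point as the pin's origin)
- stand: fixed wooden block 60 (x) x 200 (y) x 45 mm (z) with three vertical through holes of 15 mm in a row along its y, at y = -65, 0 and +65 mm; the tools' collars rest on its top, their feet 5 mm above the counter. Origin at the centre of its underside
- stamp: bystander: tool with a wide mushroom-shaped wooden head 34 mm across in another hole of the stand, 84 mm long; origin at the foot of its shank
- needle: bystander: tool with a slim round wooden handle 14 mm across and a ball end in another hole of the stand, 116 mm long; origin at the foot of its shank
- dispenser: fixed metal dispenser. Origin on the dial's vertical axis at counter level; x points from dial to hopper tower: x = 90 to 220 mm, 170 mm wide, 138 mm high. Between them a deck 56 mm high, 130 mm wide, with raised white marks under the dial's pointer: a short one at rest, then one, two and three bars at the stops. The -x side is open: there the eyelet sweeps over bare counter
- dial (a joint): dial angle, rad: 0 at rest, grows clockwise from above, ends at 1.55. Steel disc 80 mm wide at height 60 to 72 mm, hub 42 mm wide up to 82 mm. A plunger at its +y side clicks at 0.4, 0.8 and 1.2 rad. The return spring beats the clicks: 0.24 Nm at rest, 0.38 Nm at the third (5 to 6 N at the eyelet, up to 7 N when passing a click); let go, the dial springs back to 0
- eyelet (a point): centre of the upper mouth of the eyelet on the dial's arm, 72 mm above the counter: a ring 29 mm wide, 12 mm thick, hole 14 mm, axis vertical, turning with the dial 70 mm from its axis. At rest at (-58, -40) mm in the dispenser's x and y, at the third stop at (-58, +40) mm
- cup: bystander: white cup 72 mm wide, 55 mm high, below the spout beside the tower; origin at the centre of its underside
- jar: bystander: glass jar 64 mm wide, 110 mm high; origin at the centre of its underside
- creamer: bystander: small steel cup 48 mm wide, 60 mm high; origin at the centre of its underside
- plate: bystander: white plate 170 mm wide, 16 mm high; origin at the centre of its underside
- spoon: bystander: spoon 150 mm long lying on the counter; origin at the middle of its underside
There are look-alikes about, which are no part of the job. Leave any black or red look-alike of the pin alone.

How it is judged:
On the way, in this order (a step that is already met when the one before it is completed fails the run):
1. the pin's shank is down through the eyelet while the dial is still near rest (z of pin_tip in the frame of eyelet below -0.025 m and horizontal distance between pin_tip and eyelet below 0.014 m and angle between pin's own z axis and vertical below 0.3 rad and value of joint dial below 0.25 rad), for 0.1 s.
2. with the pin through it, the dial passes the first click (z of pin_tip in the frame of eyelet below -0.025 m and horizontal distance between pin_tip and eyelet below 0.014 m and angle between pin's own z axis and vertical below 0.3 rad and value of joint dial above 0.5 rad), for 0.02 s.
At the end, for the whole second after the job is handed in: Pin through the eyelet (tip over 25 mm below its upper mouth, within 14 mm of its axis, under 0.3 rad from upright), gripped (over 2 N) and pushing the dial (over 1.5 N); fingers off the dispenser (under 1 N); dial kept at 1.06 to 1.34 rad (z of pin_tip in the frame of eyelet below -0.025 m and horizontal distance between pin_tip and eyelet below 0.014 m and angle between pin's own z axis and vertical below 0.3 rad and value of joint dial between 1.06 and 1.34 rad and contact force between pin and dispenser above 1.5 N and contact force between the fingers and pin above 2 N and contact force between the fingers and dispenser below 1 N); the arm keeps its last pose, push and grip.
It fails at once if one of the other tools in the stand is disturbed (moved more than 30 mm) (distance of any of stamp, needle from where it was at the start of the episode above 0.03 m).
It fails at once if something else on the counter is disturbed (moved more than 30 mm) (distance of any of cup, jar, creamer, plate, spoon from where it was at the start of the episode above 0.03 m).
It also fails if it takes over 51 s, if anything falls off the work surface, if the arm or the gripper's body presses on something with over 40 N, if the wrist force passes 120 N, or if a joint passes its speed limit or range.

## Working session

There is one attempt and no reset: what is moved stays moved. The work goes in short steps, Python scripts to look and compute and a shell command to move; the robot and the scene stay as the last step left them, time stands still between calls to the robot, and variables do not carry over. Pictures are saved under pics/ and viewed, at most 10 in all, crops included, and the job is handed in when it is done.

```bash
mkdir -p pics; ls
cat > h.py <<'E'
import numpy as np, cv2
from station import robot, eyes
def ray(c,px):
    u=cv2.undistortPoints(np.array([[px]],float),np.array(c["mtx"]),np.array(c["dist_coeffs"]))[0,0]
    T=np.array(c["world_from_camera"]); return T[:3,3],T[:3,:3]@np.array([u[0],-u[1],-1])
def atz(c,px,z):
    o,d=ray(c,px); return o+d*(z-o[2])/d[2]
def proj(c,P):
    T=np.array(c["world_from_camera"]); p=(np.atleast_2d(P)-T[:3,3])@T[:3,:3]; p=p*[1,-1,-1]
    return cv2.projectPoints(p,np.zeros(3),np.zeros(3),np.array(c["mtx"]),np.array(c["dist_coeffs"]))[0][:,0]
def tri(c1,p1,c2,p2):
    A=[];b=[]
    for c,p in((c1,p1),(c2,p2)):
        o,d=ray(c,p);d/=np.linalg.norm(d);M=np.eye(3)-np.outer(d,d);A.append(M);b.append(M@o)
    return np.linalg.lstsq(np.vstack(A),np.hstack(b),rcond=None)[0]
def save(n,im,s=1):
    cv2.imwrite("pics/"+n,cv2.resize(im[:,:,::-1],None,fx=s,fy=s,interpolation=cv2.INTER_CUBIC))
E
python3 - <<'E'
from h import *
np.set_printoptions(precision=4,suppress=True)
C={n:eyes.capture(n) for n in("side","top")}
save("a.png",np.hstack([C["side"]["image"],C["top"]["image"]]),0.78)
for n,c in C.items():
    print(n,np.array(c["world_from_camera"])[:3,3],c["mtx"][0][0])
    for t in["pin","pin_tip","stand","stamp","needle","dispenser","dial","eyelet"]:
        print(t,[(np.round(r["xy"],1).tolist(),round(r["p"],2)) for r in eyes.boxes_of(c,t)[:4]])
o=robot.get_obs();print(o["tcp_rot"],o["eef_pos"],o["width"],o["time_s"])
E
```

```text
pics
side [ 0.3099 -0.642   0.8033] 369.42486255939974
pin [([326.2, 299.3], 0.71), ([276.4, 309.7], 0.7), ([227.6, 320.4], 0.69), ([304.8, 286.1], 0.59)]
pin_tip [([275.9, 308.9], 0.77), ([301.8, 282.4], 0.74), ([229.3, 316.7], 0.72), ([325.3, 296.8], 0.52)]
stand [([273.2, 326.1], 0.92)]
stamp [([292.6, 335.4], 0.59), ([154.9, 156.7], 0.18)]
needle [([277.3, 308.8], 0.6), ([348.5, 264.9], 0.53), ([261.6, 286.6], 0.45)]
dispenser [([271.7, 185.0], 0.91)]
dial [([235.0, 181.4], 0.8)]
eyelet [([233.0, 180.6], 0.9)]
top [0.3754 0.0644 0.9566] 354.0840884229707
pin [([166.9, 144.0], 0.55), ([377.6, 253.5], 0.46), ([361.3, 179.0], 0.41)]
pin_tip [([387.5, 210.7], 0.66), ([361.9, 180.2], 0.6), ([383.7, 167.9], 0.55), ([375.7, 256.1], 0.41)]
stand [([376.7, 216.5], 0.81)]
stamp [([384.5, 217.2], 0.65), ([403.8, 208.3], 0.42)]
needle [([361.0, 217.6], 0.45)]
dispenser [([216.0, 159.4], 0.61)]
dial [([215.8, 203.9], 0.68)]
eyelet [([218.4, 200.2], 0.97)]
[0.9727 0.2322 0.     0.    ] [ 0.2485 -0.4907  0.2313] 0.08547302133301284 0.9
```

View pics/a.png

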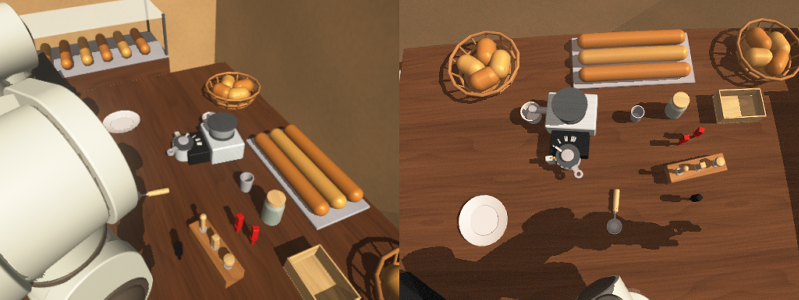

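The side view (left) has the stand near (273,326), with red look-alikes near (305,286) and (326,299) and a black one near (228,318). The top view (right) has the stand at (380,215), the dial at (216,200) and the eyelet ring just right and below it. Next I'll take close crops.

Run:
```python
from h import *
C={n:eyes.capture(n) for n in("side","top")}
import pickle; pickle.dump(C,open("c.pkl","wb"))
def crop(c,x,y,w,h,s): return cv2.resize(c["image"][y:y+h,x:x+w],(w*s,h*s),interpolation=cv2.INTER_CUBIC)
a=crop(C["side"],235,265,80,60,5);a2=crop(C["side"],235,305,80,60,5)
b=crop(C["top"],335,185,80,60,5);d=crop(C["top"],175,155,80,60,5)
save("b.png",np.vstack([np.hstack([crop(C["side"],210,265,100,75,4),crop(C["side"],250,310,100,75,4)]),np.hstack([b[:300],d[:300]])]))
```

```text
(no output)
```

View pics/b.png

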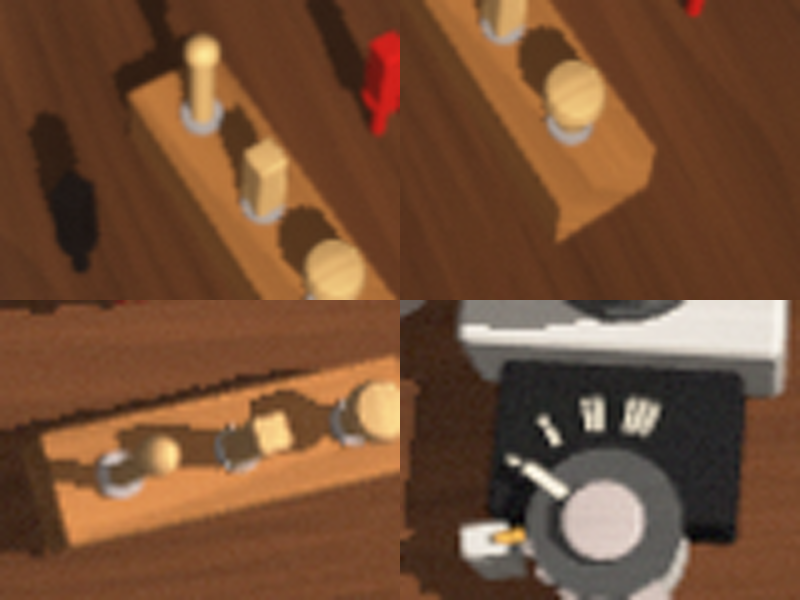

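The tools in the stand are needle (left in top view), the square-grip pin (middle: top (389,211), side (276,303)) and the mushroom stamp (right). The black and red look-alikes are off the stand, so the middle one is the target. Next come tighter crops for precise points.

Run:
```python
from h import *
import pickle; C=pickle.load(open("c.pkl","rb"))
def crop(n,x,y,s=8,w=400,h=300): return cv2.resize(C[n]["image"][y:y+h//s+1,x:x+w//s],None,fx=s,fy=s,interpolation=cv2.INTER_CUBIC)[:h,:w]
save("d.png",np.vstack([np.hstack([crop("top",195,190,8),crop("side",210,165,8)]),np.hstack([crop("top",365,195,8),crop("side",250,295,8)])]))
np.set_printoptions(precision=4,suppress=True)
print("hub",atz(C["top"],(215.4,199),.082),"pin top",atz(C["top"],(389.4,211.4),.097),tri(C["top"],(389.4,211.4),C["side"],(276.3,303.2)))
# stand edges in top view (z=.045): far-left corner, near-left corner, far edge point
for p in((40,437),(70,547),(400,355)): print(atz(C["top"],(335+p[0]/5,185+(p[1]-300)/5),.045))
# deck corners z=.056 : back-left, front-right ...
for p in((505,362),(743,375),(735,542),(492,505)): print("deck",atz(C["top"],(175+(p[0]-400)/5,155+(p[1]-300)/5),.056))
```

```text
hub [0.5632 0.1548 0.082 ] pin top [ 0.5011 -0.2765  0.097 ] [ 0.5021 -0.2777  0.0942]
[ 0.5142 -0.1732  0.045 ]
[ 0.4558 -0.1823  0.045 ]
[ 0.5454 -0.3733  0.045 ]
deck [0.6578 0.2059 0.056 ]
deck [0.6425 0.0799 0.056 ]
deck [0.5528 0.089  0.056 ]
deck [0.5804 0.2146 0.056 ]
```

View pics/d.png

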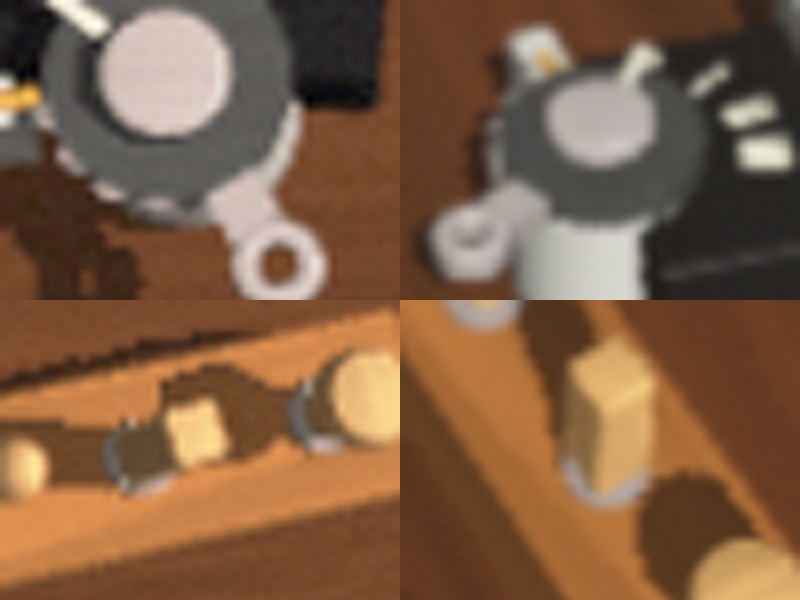

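Side views agree: the pin's grip top is centred at top (389.3,211.2) and side (276.1,303.8). The eyelet hole is at top (229.5,222.6) and side (218.3,194.5), on the open side. I'm computing positions and yaw from these.

Run:
```python
from h import *
import pickle; C=pickle.load(open("c.pkl","rb"))
np.set_printoptions(precision=4,suppress=True)
T,S=C["top"],C["side"]
g=lambda x,y,ox,oy:(ox+(x+.5)/8-.5,oy+(y+.5)/8-.5)
tc=[g(x,y-300,365,195) for x,y in((168,410),(212,400),(228,455),(185,468))]
sc=[g(x-400,y-300,250,295) for x,y in((570,375),(617,335),(657,378),(605,412))]
for c,q in((T,tc),(S,sc)):
    P=np.array([atz(c,p,.097) for p in q]);print("pin",P.mean(0),[np.round(np.degrees(np.arctan2(*(P[(i+1)%4]-P[i])[1::-1]))%90,1) for i in range(4)],np.linalg.norm(np.diff(P,axis=0),axis=1))
print("coll",atz(S,g(205,190,250,295),.049))
h=atz(T,g(165,73,195,190),.082);h2=atz(S,g(600-400,122,210,165),.082)
e=atz(T,g(279,264,195,190),.072);e2=atz(S,g(472-400,238,210,165),.072)
print("hub",h,h2,"eye",e,e2)
for a,b in((h,e),(h2,e2)):
    d=(b-a)[:2];print(np.linalg.norm(d), "dispenser yaw",np.degrees(np.arctan2(d[1],d[0])-np.arctan2(-40,-58))%360)
```

```text
pin [ 0.5015 -0.2764  0.097 ] [np.float64(8.7), np.float64(8.3), np.float64(12.4), np.float64(8.6)] [0.0146 0.0178 0.0146]
pin [ 0.5009 -0.2806  0.097 ] [np.float64(20.4), np.float64(15.7), np.float64(12.8), np.float64(17.0)] [0.0176 0.0163 0.0173]
coll [ 0.4973 -0.2874  0.049 ]
hub [0.5641 0.1553 0.082 ] [0.5617 0.1458 0.082 ] eye [0.5026 0.1229 0.072 ] [0.5008 0.115  0.072 ]
0.06948993725393632 dispenser yaw 353.22649999544353
0.06823877167364042 dispenser yaw 352.2299782787873
```

```bash
cat >> h.py <<'E'
from scipy.spatial.transform import Rotation as R
def delta(target,yaw=None):
    o=robot.get_obs();r=R.from_quat(o["tcp_rot"]);x=r.as_matrix()[:,0];cur=np.degrees(np.arctan2(x[1],x[0]))
    d=r.inv().apply(np.array(target)-o["eef_pos"])
    print("t",round(o["time_s"],2),"tcp",np.round(o["eef_pos"],4),"yawx",round(cur,2),"zdir",np.round(r.as_matrix()[:,2],4),"shift_tool",np.round(d,4),"q",np.round(o["joint_pos"],2))
E
python3 -m inch '0 0 -7 0 0 0 0.06;0 0 -7 0 0 0 0.06;0 0 -7 0 0 0 0.06;0 0 -7 0 0 0 0.06;0 0 -7 0 0 0 0.06;0 0 -7 0 0 0 0.06;0 0 -7 0 0 0 0.06;0 0 -7 0 0 0 0.06' 40
python3 -m inch '0 0 -7 0 0 0 0.06;0 0 -7 0 0 0 0.06;0 0 -4.1 0 0 0 0.06;0 0 0 0 0 0 0.06'
python3 -c "
from h import *
delta([.501,-.277,.17])"
```

```text
time_s: 1.67
eef_pos: [0.2485, -0.4907, 0.2313]
tcp_rot: [0.748, 0.664, 0.0, -0.0]
wrist_force: [-0.2, 0.0, 0.1]
width: 0.0597
grasp_force: 0.0
time_s: 2.0
eef_pos: [0.2485, -0.4907, 0.2313]
tcp_rot: [0.635, 0.772, 0.0, 0.0]
wrist_force: [-1.0, -0.2, 0.7]
width: 0.06
grasp_force: 0.0
t 2.0 tcp [ 0.2485 -0.4907  0.2313] yawx 101.15 zdir [ 0. -0. -1.] shift_tool [0.1608 0.289  0.0613] q [-1.1   0.09  0.18  1.66  0.    0.27]
```

```bash
python3 -m inch '0 0 0 .018 .032 0 0.06;0 0 0 .018 .032 0 0.06;0 0 0 .018 .032 0 0.06;0 0 0 .018 .032 0 0.06;0 0 0 .018 .032 0 0.06;0 0 0 .018 .032 0 0.06;0 0 0 .018 .032 0 0.06;0 0 0 .018 .032 0 0.06'
python3 -m inch '0 0 0 .0168 .033 .03 0.06;0 0 0 0 0 .03 0.06;0 0 0 0 0 0 0.06;0 0 0 0 0 0 0.06' >/dev/null
python3 - <<'E'
from h import *
delta([.501,-.277,.17])
p=robot.get_obs()["eef_pos"]
for n,x,y in(("side",225,230),("top",325,160)):
    c=eyes.capture(n); im=c["image"].copy(); print(n,np.round(c["dist_coeffs"],3),proj(c,p))
    globals()[n]=cv2.resize(im[y:y+100,x:x+100],None,fx=4,fy=4,interpolation=cv2.INTER_CUBIC)
save("e.png",np.hstack([side,top]))
E
```

```text
time_s: 2.67
eef_pos: [0.4736, -0.2992, 0.2314]
tcp_rot: [0.638, 0.77, 0.0, 0.0]
wrist_force: [0.5, -0.9, 0.1]
width: 0.0601
grasp_force: 0.0
t 3.0 tcp [ 0.4971 -0.2801  0.174 ] yawx 100.89 zdir [-0.0031  0.0015 -1.    ] shift_tool [0.0023 0.0044 0.004 ] q [-0.51  0.13  0.11  1.56 -0.    0.87]
side [-0.038  0.     0.     0.     0.   ] [[275.55757367 284.19871129]]
top [-0.081  0.     0.     0.     0.   ] [[403.48572609 207.24550423]]
```

View pics/e.png

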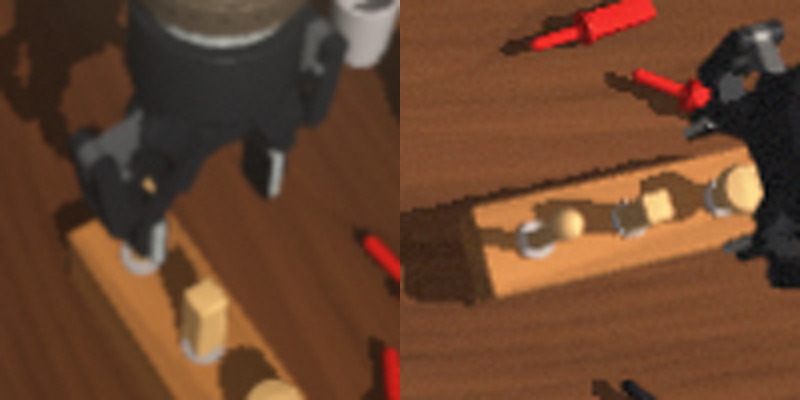

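The side view shows the pads straddling up-left of the pin at about (278,286). The top view shows the fingertips at (404,207), matching the projected TCP. Calibration holds, so I'll descend.

```bash
python3 -m inch '0 0 0 0 .002 0.02 0.06;0 0 0 0 0 .02 0.06' >/dev/null
python3 -c "
from h import *
delta([.5012,-.2775,.063])"
```

```text
t 3.27 tcp [ 0.501  -0.2821  0.1385] yawx 100.82 zdir [ 0.0055 -0.0032 -1.    ] shift_tool [0.0048 0.0007 0.0754] q [-0.51  0.12  0.04  1.48 -0.    0.87]
```

```bash
python3 -m inch '0 0 0 .004 0 0 0.06;0 0 0 0 0 0 0.06;0 0 0 0 0 0 0.06' >/dev/null
python3 -c "
from h import *
delta([.5012,-.2775,.063])"
python3 -m inch '0 0 0 0 0 0.017 0.06;0 0 0 0 0 .017 0.06;0 0 0 0 0 .017 0.06;0 0 0 0 0 .017 0.06;0 0 0 0 0 0 0.06;0 0 0 0 0 0 0.06'
python3 -c "
from h import *
delta([.5012,-.2775,.063])"
```

```text
t 3.52 tcp [ 0.4994 -0.2771  0.1375] yawx 100.9 zdir [ 0.0023 -0.0013 -1.    ] shift_tool [-0.0006  0.0015  0.0745] q [-0.51  0.12  0.03  1.48 -0.    0.87]
time_s: 4.02
eef_pos: [0.4993, -0.2767, 0.0682]
tcp_rot: [0.637, 0.771, 0.0, 0.0]
wrist_force: [0.8, -0.9, -0.5]
width: 0.0598
grasp_force: 0.0
t 4.02 tcp [ 0.4993 -0.2767  0.0682] yawx 100.94 zdir [ 4.e-04 -2.e-04 -1.e+00] shift_tool [-0.0012  0.0017  0.0052] q [-0.51  0.14 -0.09  1.35  0.    0.87]
```

```bash
python3 -m inch '0 0 0 -.001 .0015 0.004 0.06;0 0 0 0 0 0 0.04;0 0 0 0 0 0 0.0;0 0 0 0 0 0 0.0;0 0 0 0 0 0 0.0;0 0 0 0 0 0 0.0;0 0 0 0 0 0 0.0;0 0 0 0 0 0 0.0' 110
python3 -m inch '0 0 0 0 0 0 0.0;0 0 0 0 0 0 0'
python3 -m inch '0 0 0 0 0 -.02 0.0;0 0 0 0 0 -.02 0;0 0 0 0 0 -.02 0.0;0 0 0 0 0 -.02 0;0 0 0 0 0 -.02 0.0;0 0 0 0 0 0 0;0 0 0 0 0 0 0.0'
python3 -c "
from h import *
delta([.5018,.122,.16])"
```

```text
time_s: 4.68
eef_pos: [0.5012, -0.2773, 0.0639]
tcp_rot: [0.636, 0.771, 0.0, 0.001]
wrist_force: [-0.7, 0.1, 6.0]
width: 0.0165
grasp_force: 107.6
time_s: 4.85
eef_pos: [0.5012, -0.2773, 0.0639]
tcp_rot: [0.636, 0.771, 0.0, 0.001]
wrist_force: [-0.3, 0.2, 6.9]
width: 0.0164
grasp_force: 107.6
time_s: 5.43
eef_pos: [0.5013, -0.2773, 0.1636]
tcp_rot: [0.636, 0.771, 0.0, 0.001]
wrist_force: [-1.0, 0.0, -0.9]
width: 0.0162
grasp_force: 107.8
t 5.43 tcp [ 0.5013 -0.2773  0.1636] yawx 100.96 zdir [ 1.4e-03 -8.0e-04 -1.0e+00] shift_tool [0.3919 0.0764 0.0033] q [-0.51  0.13  0.09  1.53 -0.    0.87]
```

```bash
python3 -m inch '0 0 0 .036 .007 0 0;0 0 0 .036 .007 0 0;0 0 0 .036 .007 0 0;0 0 0 .036 .007 0 0;0 0 0 .036 .007 0 0;0 0 0 .036 .007 0 0;0 0 0 .036 .007 0 0;0 0 0 .036 .007 0 0' >/dev/null
python3 -m inch '0 0 0 .026 .005 0 0;0 0 0 .026 .005 0 0;0 0 0 .026 .005 0 0;0 0 0 .026 .005 0 0;0 0 0 0 0 0 0;0 0 0 0 0 0 0;0 0 0 0 0 0 0'
python3 - <<'E'
from h import *
delta([.5018,.122,.16])
import pickle
C={n:eyes.capture(n) for n in("side","top")};pickle.dump(C,open("c2.pkl","wb"))
p=robot.get_obs()["eef_pos"]-[0,0,.059]
for n in C:
    print(n,"tip",proj(C[n],p),"eye",proj(C[n],[.5026,.1229,.072]))
    print([(np.round(r["xy"],1),round(r["p"],2)) for t in("pin","pin_tip","eyelet") for r in eyes.boxes_of(C[n],t)[:2]])
def crop(n,x,y,s=8): return cv2.resize(C[n]["image"][y:y+75,x:x+50],None,fx=s,fy=s,interpolation=cv2.INTER_CUBIC)
save("f.png",np.hstack([crop("side",200,145),crop("top",195,185)]))
E
```

```text
time_s: 6.68
eef_pos: [0.5004, 0.1219, 0.1618]
tcp_rot: [0.636, 0.772, -0.001, -0.0]
wrist_force: [-0.6, -1.4, -1.3]
width: 0.0165
grasp_force: 108.0
t 6.68 tcp [0.5004 0.1219 0.1618] yawx 100.99 zdir [-1.8e-03 -7.0e-04 -1.0e+00] shift_tool [-0.0002  0.0014  0.0018] q [ 0.24 -0.01 -0.06  1.52 -0.    1.62]
side tip [[217.00363705 184.86627974]] eye [[218.30034176 192.42569925]]
[(array([154.7, 153. ]), 0.7), (array([325. , 339.2]), 0.66), (array([222.3, 361.5]), 0.76), (array([322.7, 339. ]), 0.58), (array([234.8, 183.4]), 0.64)]
top tip [[229.14510641 221.48851586]] eye [[229.42431041 222.56158566]]
[(array([402.1, 184.5]), 0.78), (array([397.2, 268.6]), 0.62), (array([400. , 269.4]), 0.69), (array([371.4, 166.4]), 0.68)]
```

View pics/f.png

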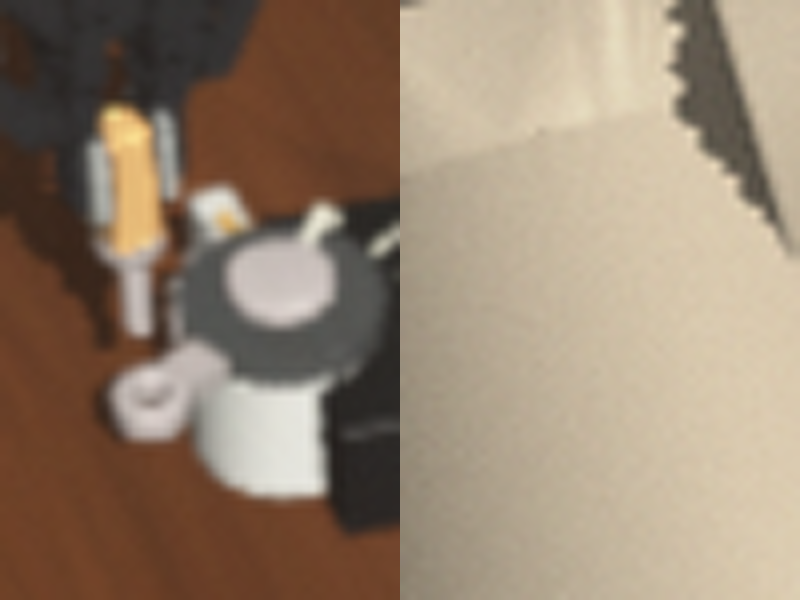

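The side view shows the pin upright in the pads, with its foot at (216.9,186.2). The eyelet mouth is at (218.3,193.6). The top view is blocked by the arm. Both side pixels show the same bias of about 1 px down, so the top-camera eyelet estimate (0.5026, 0.1229) stands.

```bash
python3 -m inch '0 0 0 .0006 .0022 .007 0;0 0 0 0 0 .007 0;0 0 0 0 0 .007 0;0 0 0 0 0 0 0;0 0 0 0 0 0 0;0 0 0 0 0 0 0'
python3 - <<'E'
from h import *
delta([.5026,.1229,.139])
c=eyes.capture("side");import pickle;pickle.dump(c,open("c3.pkl","wb"))
o=robot.get_obs();p=o["eef_pos"]-[0,0,.059]
s=12
q=lambda P:np.round(((proj(c,P)-[198,155]+.5)*s-.5),0)
print("tip",q(p),"collar",q(p+[0,0,.04]),"griptop",q(p+[0,0,.092]),"eye",q([.5026,.1229,.072]))
th=np.linspace(0,2*np.pi,9)[:-1]
print("hole ext",q(np.c_[.5026+.007*np.cos(th),.1229+.007*np.sin(th),0*th+.072])[::2])
save("g.png",cv2.resize(c["image"][155:205,198:248],None,fx=s,fy=s,interpolation=cv2.INTER_CUBIC))
E
```

```text
time_s: 7.58
eef_pos: [0.5029, 0.1232, 0.142]
tcp_rot: [0.636, 0.771, -0.0, -0.0]
wrist_force: [-0.2, 1.0, -0.9]
width: 0.0167
grasp_force: 108.0
t 7.58 tcp [0.5029 0.1232 0.142 ] yawx 100.97 zdir [-2.e-04 -0.e+00 -1.e+00] shift_tool [-0.0003 -0.0004  0.003 ] q [ 0.24 -0.01 -0.09  1.48 -0.    1.62]
tip [[247. 419.]] collar [[234. 293.]] griptop [[216. 120.]] eye [[249. 455.]]
hole ext [[277. 447.]
 [240. 436.]
 [222. 462.]
 [258. 473.]]
```

View pics/g.png

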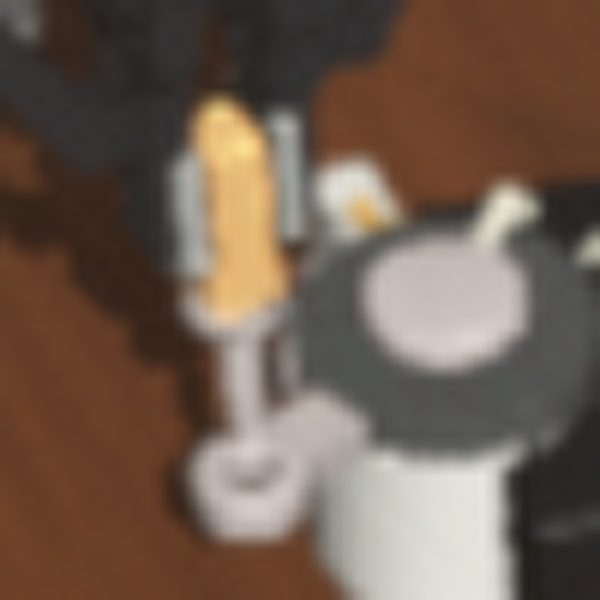

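The foot is at about (247,430) and the hole mouth at about (249,468). Both sit about 12 px (1 real pixel) below prediction, with matching columns, so they're aligned. I'll lower carefully.

```bash
python3 -m inch '0 0 0 -.0003 -.0004 .006 0;0 0 0 0 0 .006 0;0 0 0 0 0 .004 0;0 0 0 0 0 0 0;0 0 0 0 0 0 0'
python3 -m inch '0 0 0 0 0 .004 0;0 0 0 0 0 .003 0;0 0 0 0 0 0 0'
```

```text
time_s: 8.05
eef_pos: [0.5024, 0.1228, 0.1256]
tcp_rot: [0.636, 0.771, -0.0, -0.0]
wrist_force: [0.6, 0.9, 0.2]
width: 0.0166
grasp_force: 108.0
time_s: 8.3
eef_pos: [0.5024, 0.1228, 0.1184]
tcp_rot: [0.636, 0.771, -0.0, -0.0]
wrist_force: [-0.1, -0.2, -1.2]
width: 0.0163
grasp_force: 108.0
```

```bash
python3 -m inch '0 0 0 0 0 .005 0;0 0 0 0 0 .005 0;0 0 0 0 0 .005 0;0 0 0 0 0 .005 0;0 0 0 0 0 0 0;0 0 0 0 0 0 0;0 0 0 0 0 0 0'
python3 - <<'E'
from h import *
delta([.5026,.1229,.098])
c=eyes.capture("side")
o=robot.get_obs();print(o["wrist_force"])
s=12
save("i.png",cv2.resize(c["image"][155:205,198:248],None,fx=s,fy=s,interpolation=cv2.INTER_CUBIC))
E
```

```text
time_s: 8.88
eef_pos: [0.5027, 0.1229, 0.0991]
tcp_rot: [0.636, 0.771, 0.0, 0.0]
wrist_force: [-0.0, 1.2, -0.9]
width: 0.0166
grasp_force: 108.0
t 8.88 tcp [0.5027 0.1229 0.0991] yawx 100.96 zdir [ 1.e-04  0.e+00 -1.e+00] shift_tool [ 0.0001 -0.0001  0.0011] q [ 0.24 -0.   -0.17  1.4   0.    1.62]
[-0.19534451  0.24087352 -0.32409445]
```

View pics/i.png

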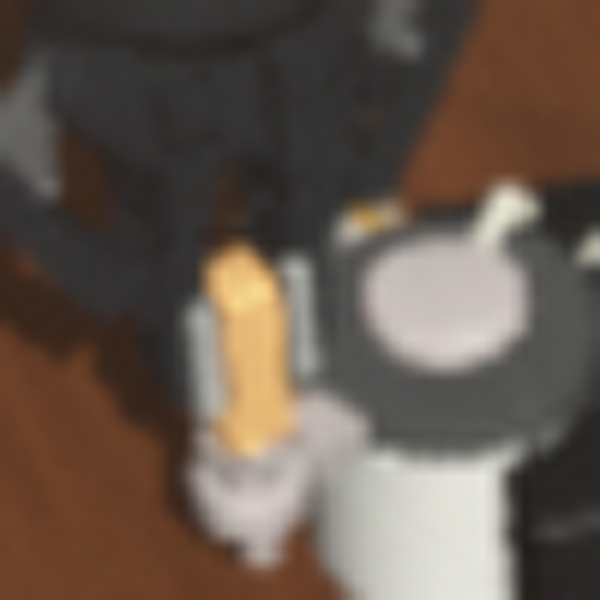

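The shank now pokes out below the eyelet at (262,550) in the crop, with the dial still at rest. Next I'll work out the arc.

```bash
cat > arc.py <<'E'
from h import *
C=np.array([.5645,.1555]);a0=np.radians(207.8)
def pt(t): return C+.07*np.array([np.cos(a0-t),np.sin(a0-t)])
if __name__=="__main__":
    r=R.from_quat(robot.get_obs()["tcp_rot"]).as_matrix()
    for t in np.arange(0,1.3,.1):
        d=np.r_[pt(t+.1)-pt(t),0]; print(round(t+.1,1),np.round(r.T@d*1000,1)[:2],np.round(pt(t+.1),4))
E
python3 arc.py
```

```text
0.1 [ 6.8 -1.7] [0.4996 0.1292]
0.2 [ 6.9 -1. ] [0.4973 0.1358]
0.3 [ 7.  -0.3] [0.4957 0.1426]
0.4 [7.  0.4] [0.4948 0.1495]
0.5 [6.9 1.1] [0.4945 0.1565]
0.6 [6.8 1.8] [0.495  0.1635]
0.7 [6.6 2.4] [0.4961 0.1704]
0.8 [6.3 3.1] [0.4979 0.1772]
0.9 [5.9 3.7] [0.5004 0.1837]
1.0 [5.5 4.3] [0.5036 0.19  ]
1.1 [5.1 4.8] [0.5073 0.1959]
1.2 [4.6 5.3] [0.5116 0.2014]
1.3 [4.  5.7] [0.5165 0.2064]
```

```bash
python3 -m inch '0 0 0 .0034 -.0008 0 0;0 0 0 .0034 -.0008 0 0;0 0 0 .0034 -.0005 0 0;0 0 0 .0034 -.0005 0 0;0 0 0 0 0 0 0;0 0 0 0 0 0 0'
python3 -m inch '0 0 0 .0035 -.0002 0 0;0 0 0 .0035 -.0001 0 0;0 0 0 .0035 .0002 0 0;0 0 0 .0035 .0002 0 0;0 0 0 .0034 .0006 0 0;0 0 0 .0034 .0006 0 0;0 0 0 0 0 0 0;0 0 0 0 0 0 0'
```

```text
time_s: 9.43
eef_pos: [0.4977, 0.1358, 0.0993]
tcp_rot: [0.636, 0.771, 0.0, 0.0]
wrist_force: [1.9, -3.4, -0.1]
width: 0.0165
grasp_force: 107.9
time_s: 10.1
eef_pos: [0.4947, 0.1564, 0.099]
tcp_rot: [0.636, 0.771, -0.0, -0.0]
wrist_force: [0.9, -4.4, 0.2]
width: 0.0164
grasp_force: 108.1
```

```bash
python3 -m inch '0 0 0 .0034 .0009 0 0;0 0 0 .0034 .0009 0 0;0 0 0 .0033 .0012 0 0;0 0 0 .0033 .0012 0 0;0 0 0 .0032 .0015 0 0;0 0 0 .0032 .0015 0 0;0 0 0 0 0 0 0;0 0 0 0 0 0 0'
python3 -m inch '0 0 0 .003 .0018 0 0;0 0 0 .003 .0018 0 0;0 0 0 .0028 .0021 0 0;0 0 0 .0028 .0021 0 0;0 0 0 .0025 .0024 0 0;0 0 0 .0025 .0024 0 0;0 0 0 0 0 0 0;0 0 0 0 0 0 0'
python3 -m inch '0 0 0 .0024 .0026 0 0;0 0 0 .0023 .0026 0 0;0 0 0 .001 .0013 0 0;0 0 0 0 0 0 0;0 0 0 0 0 0 0;0 0 0 0 0 0 0'
python3 - <<'E'
from arc import *
o=robot.get_obs();d=o["eef_pos"][:2]-C
print("pin angle",a0-np.arctan2(d[1],d[0])%(2*np.pi),np.linalg.norm(d),o["wrist_force"],o["eef_pos"])
c=eyes.capture("side");s=10
save("j.png",cv2.resize(c["image"][145:205,195:270],None,fx=s,fy=s,interpolation=cv2.INTER_CUBIC))
E
```

```text
time_s: 10.77
eef_pos: [0.4979, 0.1771, 0.0989]
tcp_rot: [0.636, 0.771, -0.0, -0.0]
wrist_force: [0.8, -4.5, -1.1]
width: 0.0167
grasp_force: 108.0
time_s: 11.43
eef_pos: [0.507, 0.1957, 0.0987]
tcp_rot: [0.636, 0.771, -0.0, -0.0]
wrist_force: [-0.8, -4.3, -2.9]
width: 0.0167
grasp_force: 108.1
time_s: 11.93
eef_pos: [0.5121, 0.2021, 0.0988]
tcp_rot: [0.636, 0.771, -0.001, -0.0]
wrist_force: [-0.2, -6.2, -0.5]
width: 0.0164
grasp_force: 107.9
pin angle 1.212708703597063 0.07013023777027023 [-0.18077701 -6.17114395 -0.46909486] [0.51212432 0.20213731 0.09877751]
```

View pics/j.png

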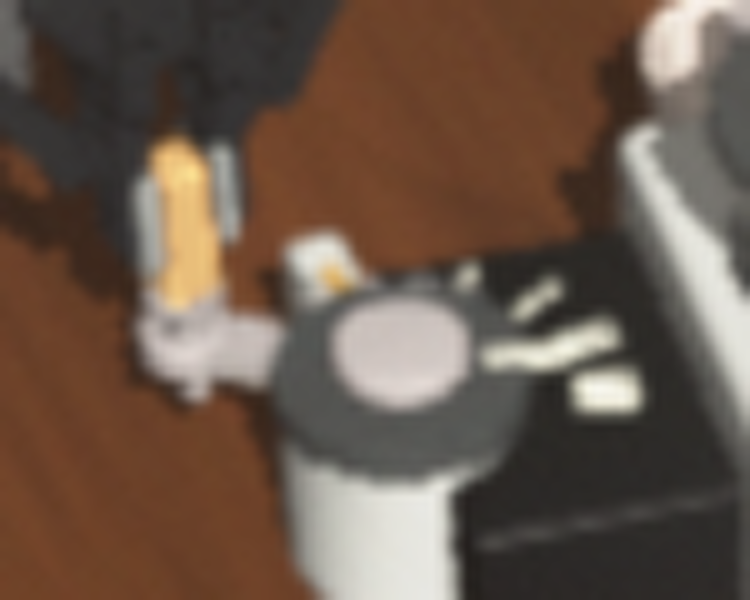

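The side view shows the pin through the ring at (180,340), but the pointer at (490-545,352) seems close to the two-bar mark, with the three-bar mark at (605,390). I'm checking the dial angle numerically.

Run:
```python
from arc import *
import pickle
S=pickle.load(open("c.pkl","rb"))["side"]
b=np.array([0.,.9])
px=lambda x,y:np.array([195+(x+.5)/10-.5,145+(y+.5)/10-.5])-b
hub=atz(S,px(400,340),.082);print("hub",hub)
ang=lambda p:np.degrees(np.arctan2(p[1]-C[1],p[0]-C[0]))
for n,x,y,z in(("ptr in",490,357,.074),("ptr out",545,350,.074),("rest",467,275,.058),("1",537,296,.058),("2",597,337,.058),("3",605,392,.058),("ring",182,325,.072)):
    P=atz(S,px(x,y),z);print(n,P,round(ang(P),1),round(np.linalg.norm(P[:2]-C),4))
T=pickle.load(open("c.pkl","rb"))["top"]
for n,x,y,z in(("ptr in",565,495,.074),("ptr mid",545,480,.074),("rest",512,460,.058),("1",550,430,.058),("2",593,414,.058),("3",641,416,.058)):
    P=atz(T,(175+(x-400+.5)/5-.5,155+(y-300+.5)/5-.5),z);print("top",n,P,round(ang(P),1),round(np.linalg.norm(P[:2]-C),4))
for t in(.8,1.0,1.2): print(t,(proj(S,np.r_[pt(t),.072])+b-[195,145]+.5)*10)
```

```text
hub [0.56502243 0.15503188 0.082     ]
ptr in [0.5901     0.14601981 0.074     ] -20.3 0.0273
ptr out [0.6064871  0.14256969 0.074     ] -17.1 0.0439
rest [0.60363333 0.20268439 0.058     ] 50.3 0.0613
1 [0.62015599 0.18460537 0.058     ] 27.6 0.0628
2 [0.63001216 0.15921686 0.058     ] 3.2 0.0656
3 [0.62261037 0.13469129 0.058     ] -19.7 0.0617
ring [0.50966504 0.19855967 0.072     ] 141.9 0.0697
top ptr in [0.58029641 0.17504475 0.074     ] 51.1 0.0251
top ptr mid [0.58883012 0.18505389 0.074     ] 50.5 0.0383
top rest [0.60455783 0.20423258 0.058     ] 50.6 0.0631
top 1 [0.61951366 0.18378772 0.058     ] 27.2 0.0619
top 2 [0.62676136 0.16085697 0.058     ] 4.9 0.0625
top 3 [0.62404841 0.1356446  0.058     ] -18.4 0.0628
0.8 [[166.75287328 378.26545491]]
1.0 [[171.87945836 347.67329952]]
1.2 [[185.85880085 318.30679924]]
```

With parallax removed, the pointer stands at about -18.5°, on the three-bar mark at -18.4 to -19.7°. The dial is therefore at about 1.2 rad with a 6 N push. I'll check it holds steady, then hand in.

```bash
python3 -m inch '0 0 0 0 0 0 0;0 0 0 0 0 0 0;0 0 0 0 0 0 0;0 0 0 0 0 0 0' && python3 -c "
from h import *
print(robot.sign_off())"
```

```text
time_s: 12.32
eef_pos: [0.5121, 0.2021, 0.0988]
tcp_rot: [0.636, 0.771, -0.001, -0.0]
wrist_force: [-1.6, -6.5, -1.2]
width: 0.0166
grasp_force: 107.9
the job is handed in; nothing more can be done
None
```

I handed the job in at 12.3 s with the pin still gripped and about 32 mm down through the eyelet. It held the dial at the three bars (about 1.2 rad by my measurement) with roughly 6.5 N of push; the hand-in returned no verdict.

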